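Hang the second tape roll on the rack's hook

ROBOT

A 6-joint arm with a two-finger parallel gripper is mounted at the origin on a cart in front of the work surface, level with it; the furniture and walls round the work are solid. World frame = base frame: x ahead of the robot, y to its left, z up, the work surface at z = 0. Lengths are in m, angles in degrees, forces in N, time in s.
With the tool pointing down it reaches from about 0.375 to 0.825 m from the base axis. Payload 5.5 kg.
Tool frame: the origin (TCP) lies between the finger pads; the fingertips stand tip_reach ahead of it and the grasp point (between the pads) lies 11 mm behind it (tip_reach is the distance from the TCP to the fingertips, in m); z points along the fingers, y is the line along which they close (so a half turn about z gives the same grasp; the last joint's range is limited). The gripper opens to 85 mm and grips with 20 to 120 N. Pads are 22 mm wide; open, the fingers measure 114 mm over their backs; the gripper's body (76 mm by 85 mm) begins 54 mm behind the grasp point. The pads swing forward as they close: fully open they stand 13 mm farther back than shut.
Start: joints at [69.786, 17.962, -2.699, 69.339, 0, 90], TCP at [0.207, 0.563, 0.217] pointing down, gripper open.
Joint ranges: [-152.73, 152.73], [-39.44, 99.34], [-58.76, 71.6], [-118.89, 123.64], [-81.53, 83.1], [-180, 180]. Speed limits (degrees/s): [136.94, 136.94, 172.46, 180, 180, 180].

INTERFACE

Orientations are given as [roll, pitch, yaw] about the fixed x, y, z axes, in that order (R = Rz(yaw) Ry(pitch) Rx(roll)).
In Python, from plant import * gives the robot as it stands.
- The arm moves only by the tool drive_tool, never from a script. Its argument "steps" is a list that holds one entry, the list of rows, each a list of 7 numbers: the finger opening in m, from 0 to 0.0854, then the shift along the tool's x, y, z in m, then the turn, a rotation vector about the tool's x, y, z in rad. In form: [[[hand, tx, ty, tz, wx, wy, wz], ...]]. A call has 1 to 12 rows; each row shifts and turns the commanded pose from where the row before left it, along the tool's axes as they then stand; what a row does not reach is not made up. A row lasts 1/8 s, in which the tool goes at most 62.5 mm and 10.7 degrees, less where a joint would pass 70% of its speed; a pose out of reach is approached as far as the arm can. A call with a gripper value outside its range is refused whole. The fingers move at their own pace and stop on an object; "squeeze" is the grip in N (left out, the last holds). Time passes only in rows, so rows that do not move let the fingers close. It gives the time, the measured TCP pose, the force, the opening and the grip force at its end, in the units of the state.
- sense(): the state, without advancing time (a new reading comes with each control period).
- read_camera(name): name is "scene" or "top" or "wrist"; returns the picture (480x640x3 uint8, blue, green, red); there is no depth.
- calibration(name): a dict with "fx", "fy", "cx", "cy" (pixels), "world_to_cam" (4x4, takes a point from world to camera coordinates). Camera axes: x right, y down, z forward; pixel columns grow to the right and rows downward; lengths in m; the calibration is good to about 2 mm. The wrist camera is an equidistant fisheye: a pixel r from the principal point sees the ray r / f radians off the axis. A picture is of the moment at which its call begins: read the wrist's pose just before it. calibration takes no time and is no camera call; for the wrist camera it gives the pose at the moment of the call.
- hand_in(): hands the job in; it is judged then, once.
The state is a dict: "time_s": time; "joint_positions": joint angles; "qd": joint speeds; "tau": joint torques, N m; "eef_pos": TCP position; "orientation": TCP orientation; "wrist_force": force on the tool from outside, world axes, zero at the start; "torque": the same for the moment, N m; "opening": finger opening in m; "grip_force": force on a finger pad.
Only numpy, scipy, OpenCV 4.12 (cv2) and the standard library are available. Lean on these libraries where they do the work, as an engineer would, in place of code of your own. Each camera call takes 0.05 s, during which the arm holds its last target. There are 200 camera calls.

TASK

Hang the spare tape roll on the rack's hook, in front of the roll that already hangs there and without disturbing that one, and let go of it. Then, by pushing the spare roll from the front, slide both rolls back along the hook until they come up against the sprung pad, press them home gently with about 8 N (never 15 N), and back off so that both are left hanging side by side, touching or nearly. Keep the gripper off the roll that was already hanging, don't lean on the hook, and leave everything else where it is.

Things in the scene. Friction and masses are not known exactly. Their poses are not given: they have to be found in the camera images.
- rack: bench rack, fixed, on the left: plywood foot 260 x 90 x 14 mm, green post 160 mm high (x = +126 mm), one level round steel arm (the hook), 12 mm thick, centre line 140 mm above the bench, from the post to x = -112 mm, where the tip turns up to 17 mm above the centre line. Origin: on the bench, 120 mm from the foot's front edge, under the arm; x along the arm from tip to post, z up
- hook_tip (a point): on the arm's centre line at its front end; axes as the rack's. Far down the arm a black rubber pad, 84 mm across, stands on a stiff spring (2.5 N per mm, 16 mm travel). It is clamped in a new place each time, not measured: face 140 to 190 mm from the tip, 6 to 62 mm behind the hanging roll: find it by feel. Rolls slide with about 1 N friction each
- hung_centre (a point): centre of the tape roll that hangs on the arm already (pale beige ring, 101 mm outside, 36 mm wide along its axis, 0.08 to 0.17 kg, loose). Its z axis is the roll's axis, along the arm. A hanging roll's centre is 37 mm below the arm's top, its rim 13 mm above it. The front face is at least 92 mm from the tip
- spare_centre (a point): centre of the spare tape roll (like the other: 101 mm outside, 36 mm wide, octagonal hole 70 to 76 mm across, wall 13 mm). Its z axis is the roll's axis. It stands on its rim in the cradle, top 117 mm above the bench. Grip it from above across its width, on the wall over the hole, finger tips at most 10 mm below its top, else they land on the arm when it is hung
- cradle: low wooden V-block, fixed, 70 x 100 mm, 45 mm high, at the right of the bench, in which the spare roll stands; origin: centre of its underside; x is the direction of the roll's axis
- mug: blue-grey mug, 81 x 111 x 90 mm, loose bystander; origin under its centre
- block_plane: block plane, 46 x 160 x 51 mm, loose bystander; origin under its centre, long along its y
- screw_jar: jar with a beige lid, 63 x 66 x 85 mm, loose bystander; origin under its centre
- glue: yellow glue bottle, 63 mm across, 190 mm high, loose bystander; origin under its centre
- sanding_block: cork sanding block, 62 x 111 x 35 mm, loose bystander; origin under its centre, long along its y
- spare_roll: the spare tape roll as a whole; origin at the centre of its front face, 18 mm from spare_centre along -z of the roll. Pushed from the front it slides back freely if pushed level with the arm on both sides of it (two finger tips astride the arm, 40 to 55 mm apart); pushed off-centre it binds on the arm
- hung_roll: the hanging tape roll as a whole; origin at the centre of its front face, 18 mm from hung_centre along -z of the roll

How it is judged (in metres and radians):
On the way, in this order (a step that is already met when the one before it is completed fails the run):
1. the spare roll hangs on the hook in front of the other, let go, and the other roll has not been shifted by more than 8 mm (x of spare_centre in the frame of rack between -0.098 and 0.08 m and y of spare_centre in the frame of rack between -0.015 and 0.015 m and z of spare_centre in the frame of rack between 0.104 and 0.117 m and angle between the z axis of spare_centre and the x axis of rack, either way round below 0.25 rad and contact force between the fingers and spare_roll below 0.1 N and distance of hung_centre from where it was at the start of the episode below 0.008 m), for 0.2 s.
2. the spare roll is pressed back against the other one with at least 4 N for 0.3 s (only the sprung pad gives such resistance) (contact force between spare_roll and hung_roll above 4 N), for 0.3 s.
At the end, for the whole second after the job is handed in: both rolls hang at rest on the hook's arm (axes within 0.25 rad of the arm, centres 29 to 42 mm below the top of the arm and within 15 mm of it sideways), the spare in front, with a gap of no more than about 8 mm between them (x of spare_centre in the frame of rack between -0.098 and 0.08 m and y of spare_centre in the frame of rack between -0.015 and 0.015 m and z of spare_centre in the frame of rack between 0.104 and 0.117 m and angle between the z axis of each of spare_centre, hung_centre and the x axis of rack, either way round below 0.25 rad and x of hung_centre in the frame of rack between -0.098 and 0.08 m and y of hung_centre in the frame of rack between -0.015 and 0.015 m and z of hung_centre in the frame of rack between 0.104 and 0.117 m and distance between spare_centre and hung_centre below 0.044 m and linear speed of each of spare_roll, hung_roll below 0.03 m/s); the robot touches nothing.
It fails at once if the gripper or arm presses on the roll that already hung there (over 1 N) (contact force between any of the fingers, the arm and hung_roll above 1 N).
It fails at once if the rolls are pressed together with more than 15 N (contact force between spare_roll and hung_roll above 15 N).
It fails at once if the spare roll is borne on the rack with more than 20 N (contact force between spare_roll and rack above 20 N).
It fails at once if the roll that already hung there is lifted or knocked off the hook (z of hung_centre in the frame of rack above 0.125 m or z of hung_centre in the frame of rack below 0.095 m).
It fails at once if a bystander (mug, block plane, jar, glue bottle or sanding block) is shifted by more than 20 mm (distance of any of mug, block_plane, screw_jar, glue, sanding_block from where it was at the start of the episode above 0.02 m).
It also fails if it takes over 70 s, if anything falls off the work surface, if the arm or the gripper's body presses on something with over 40 N, if the wrist force passes 120 N, or if a joint passes its speed limit or range.

## Working session

There is one attempt and no reset: what is moved stays moved. The work goes in short steps, Python scripts to look and compute and a tool call to move; the robot and the scene stay as the last step left them, time stands still between calls to the robot, and variables do not carry over. Pictures are saved under pics/ and viewed, at most 13 in all, crops included, and the job is handed in when it is done.

Besides the shell and the picture viewer there is one more tool, called after "Call:" as name(argument=value, ...) on one line, values as JSON. drive_tool: Moves the arm, as the interface text tells. Its arguments: {"type":"object","properties":{"steps":{"type":"array","items":{"type":"array","items":{"type":"array","items":{"type":"number"}}}},"squeeze":{"type":"number"}},"required":["steps"]}

```bash
ls; mkdir -p pics
python3 - <<'E'
from plant import *
import cv2,numpy as np
s=sense();print(s)
for n in("scene","top"):
    im=read_camera(n);cv2.imwrite(f"pics/{n}0.png",im);c=calibration(n);print(n,c)
E
```

```text
pics
{'time_s': 0.0, 'joint_positions': array([ 6.97890750e+01,  1.80025950e+01, -2.75217868e+00,  6.93397021e+01,
       -2.70979546e-04,  9.00013188e+01]), 'qd': array([-0.14655791,  0.06460385, -0.03011946,  0.10511748,  0.08111271,
        0.03351717]), 'tau': array([-1.84300108e-03, -5.39585853e+01,  3.39755487e+01,  1.92673010e-02,
       -2.22525900e-04, -5.45693624e-06]), 'eef_pos': array([0.2070873 , 0.56251107, 0.21616696]), 'orientation': array([-1.79905524e+02,  2.73153805e-04,  1.59787757e+02]), 'wrist_force': array([ 0.88382074, -0.16617953, -1.05506476]), 'torque': array([ 0.01160258, -0.00243839, -0.04657572]), 'grip_force': 0.0, 'opening': 0.08542935960131595}
scene {'fx': 551.3081814961024, 'fy': 551.3081814961024, 'cx': 312.6596720187218, 'cy': 232.50623893364735, 'world_to_cam': array([[ 0.57377293, -0.81890332, -0.01348999, -0.32062708],
       [-0.70748839, -0.48727661, -0.51188054,  0.45541441],
       [ 0.41260731,  0.30324721, -0.85895072,  1.33619789],
       [ 0.        ,  0.        ,  0.        ,  1.        ]])}
top {'fx': 514.7145969904008, 'fy': 514.7145969904008, 'cx': 317.5898531572118, 'cy': 241.03863486129816, 'world_to_cam': array([[-0.01242724, -0.99961881, -0.02465366,  0.01551654],
       [-0.99739214,  0.01414504, -0.07077308,  0.57350894],
       [ 0.07109483,  0.02370986, -0.99718773,  1.40239704],
       [ 0.        ,  0.        ,  0.        ,  1.        ]])}
```

View pics/scene0.png

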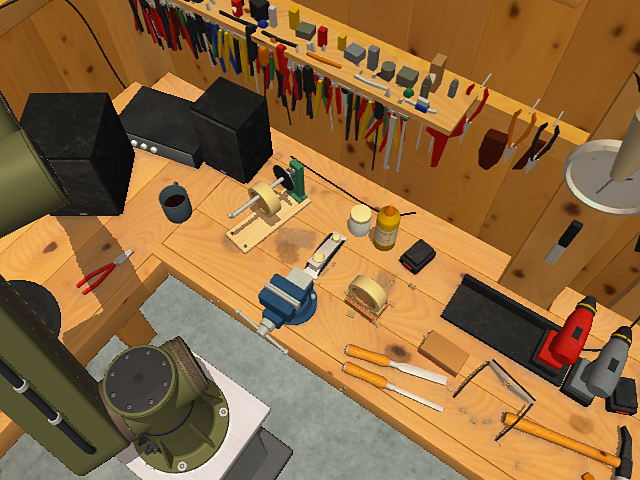

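View pics/top0.png

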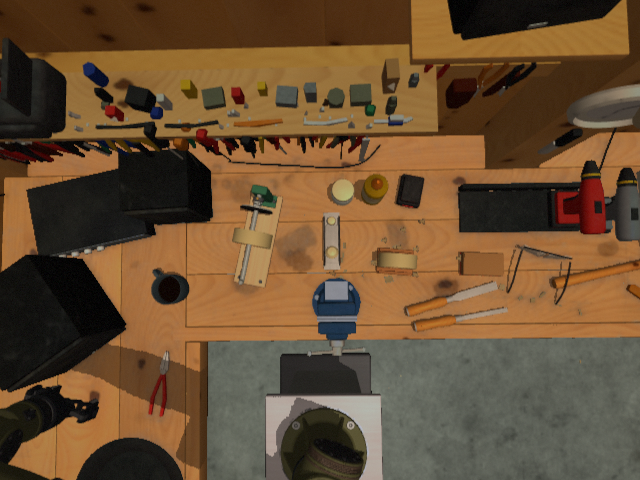

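The scene view shows the rack with its hung roll at about (265,200), the spare roll in its cradle at (368,293), and the vise between them and the robot. In the top view, the hook runs from (240,285) to the post at (262,190), with the hung roll at (252,236). The spare is at (397,260), with its axis roughly along world x.

Run:
```python
import cv2,numpy as np
a=cv2.imread('pics/top0.png');b=cv2.imread('pics/scene0.png')
z=lambda im,x,y,w,h:cv2.resize(im[y:y+h,x:x+w],None,fx=4,fy=4,interpolation=cv2.INTER_CUBIC)
o=np.zeros((580,800,3),np.uint8)
p=z(a,225,175,70,120);o[:480,:280]=p
p=z(a,365,235,60,45);o[:180,290:530]=p
p=z(b,335,265,60,65);o[:260,540:780]=p
p=z(b,220,150,100,75);o[270:570,290:690]=p
cv2.imwrite('pics/crop1.png',o)
```

```text
(no output)
```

View pics/crop1.png

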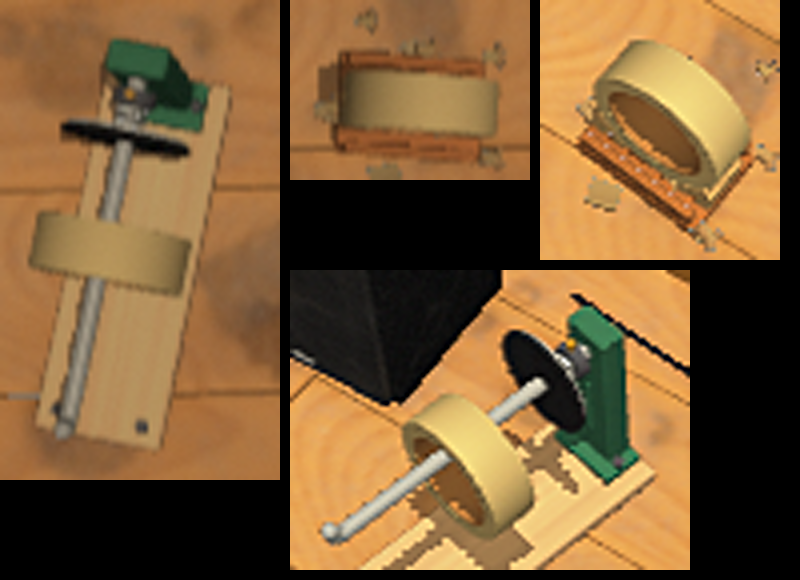

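The crop shows the arm (top view) from its tip at px (241,282) to just in front of the pad at (256,212). The spare roll spans x 379–417 and y 252–269, tilted by a few degrees.

```bash
cat > h.py <<'E'
from plant import *
import cv2,numpy as np
def ray(n,u,v,c=None):
    c=c or calibration(n);M=c["world_to_cam"]
    x,y=(u-c["cx"])/c["fx"],(v-c["cy"])/c["fy"]
    if n=="wrist":
        r=np.hypot(x,y);k=np.tan(r)/r if r>1e-9 else 1;x,y=x*k,y*k
    d=np.array([x,y,1.]);R=M[:3,:3];return -R.T@M[:3,3],R.T@d
def onz(n,u,v,z,c=None):
    o,d=ray(n,u,v,c);return o+d*(z-o[2])/d[2]
def cross(a,b):
    (o,d),(p,e)=a,b
    s=np.linalg.lstsq(np.c_[d,-e],p-o,rcond=None)[0];A,B=o+d*s[0],p+e*s[1]
    return (A+B)/2,np.linalg.norm(A-B)
E
python3 - <<'E'
from h import *
np.set_printoptions(precision=4,suppress=True)
T=lambda x,y:(225+x/4,175+y/4)
tip=onz("top",*T(65,428),.157);t2=onz("top",*T(90,295),.14);t3=onz("top",*T(123,150),.14)
print("tip",tip,"arm",t2,t3,"yaw",np.degrees(np.arctan2(*(t3-t2)[1::-1])))
print(cross(ray("top",*T(65,428)),ray("scene",220+(330-290)/4,150+(533-270)/4)))
S=lambda x,y:(365+(x-290)/4,235+y/4)
for q in[(342,98),(497,107)]:print("rim end",onz("top",*S(*q),.0665))
for q in[(420,70),(420,136)]:print("top edges",onz("top",*S(*q),.117))
H=T
for q in[(32,240),(188,266)]:print("hung rim end",onz("top",*H(*q),.103+.0065))
for q in[(110,213),(110,285)]:print("hung edges",onz("top",*H(*q),.159))
for q in[(62,128),(188,152)]:print("pad ends",onz("top",*H(*q),.14))
E
```

```text
tip [0.4642 0.1963 0.157 ] arm [0.5481 0.1832 0.14  ] [0.6403 0.1618 0.14  ] yaw -13.036739856669332
(array([0.464 , 0.1984, 0.1464]), np.float64(0.0006682160650127421))
rim end [ 0.5189 -0.1533  0.0665]
rim end [ 0.5115 -0.2558  0.0665]
top edges [ 0.5344 -0.1989  0.117 ]
top edges [ 0.4922 -0.1979  0.117 ]
hung rim end [0.5862 0.2259 0.1095]
hung rim end [0.5678 0.1242 0.1095]
hung edges [0.5982 0.1674 0.159 ]
hung edges [0.553  0.1676 0.159 ]
pad ends [0.6551 0.2008 0.14  ]
pad ends [0.6384 0.1203 0.14  ]
```

Run:
```python
import plant
print([k for k in dir(plant) if k[0]!='_'])
print(getattr(plant,'tip_reach',None), {k:getattr(plant,k) for k in dir(plant) if k[0]!='_' and not callable(getattr(plant,k))})
```

```text
['PlanningError', 'calibration', 'hand_in', 'read_camera', 'sense', 'tip_reach']
0.008 {'tip_reach': 0.008}
```

Call:
drive_tool(steps=[[[0.0854,0,0,-0.06,0,0,0],[0.0854,0,0,-0.05,0,0,0]]])

```text
time_s: 0.35
eef_pos: [0.2071, 0.5625, 0.3278]
orientation: [-179.9, 0.0, 159.8]
wrist_force: [-0.0, 0.6, 0.7]
opening: 0.0854
grip_force: 0.0
```

Call:
drive_tool(steps=[[[0.0854,0,0.03,0,0,0,0.1613],[0.0854,0,0,0,0,0,0.1613],[0.0854,0,0,0,0,0,0.1613],[0.0854,0,0,0,0,0,0.1613],[0.0854,0,0,0,0,0,0.1613],[0.0854,0,0,0,0,0,0.1613],[0.0854,0,0,0,0,0,0.1613],[0.0854,0,0,0,0,0,0.1613],[0.0854,-0.035,0.05,0,0,0,0],[0.0854,-0.035,0.05,0,0,0,0],[0.0854,-0.035,0.05,0,0,0,0],[0.0854,-0.035,0.05,0,0,0,0]]])

```text
time_s: 1.85
eef_pos: [0.4081, 0.4356, 0.3266]
orientation: [-180.0, 0.0, 85.9]
wrist_force: [0.9, 0.3, -0.5]
opening: 0.085
grip_force: 0.0
```

Call:
drive_tool(steps=[[[0.0854,-0.055,0.022,0,0,0,0],[0.0854,-0.055,0.022,0,0,0,0],[0.0854,-0.055,0.022,0,0,0,0],[0.0854,-0.055,0.012,0,0,0,0],[0.0854,0,0,0,0,0,0]]])

```text
time_s: 2.48
eef_pos: [0.4691, 0.2086, 0.327]
orientation: [-180.0, 0.1, 85.5]
wrist_force: [-0.0, 1.1, -0.3]
opening: 0.0852
grip_force: 0.0
```

Run:
```python
from h import *
c=calibration("wrist");im=read_camera("wrist");cv2.imwrite("pics/w1.png",im);np.save("w1.npy",c,allow_pickle=True);print(c,sense()["eef_pos"])
```

```text
{'fx': 371.64829954431775, 'fy': 371.64829954431775, 'cx': 316.6308956485248, 'cy': 240.6684470734902, 'world_to_cam': array([[ 9.96944138e-01, -7.81173274e-02, -2.62538346e-04,
        -4.51781418e-01],
       [-7.53323145e-02, -9.62280017e-01,  2.61423434e-01,
         1.73995831e-01],
       [-2.06743354e-02, -2.60604783e-01, -9.65224181e-01,
         5.48604849e-01],
       [ 0.00000000e+00,  0.00000000e+00,  0.00000000e+00,
         1.00000000e+00]])} [0.46904352 0.21043431 0.32694203]
```

View pics/w1.png

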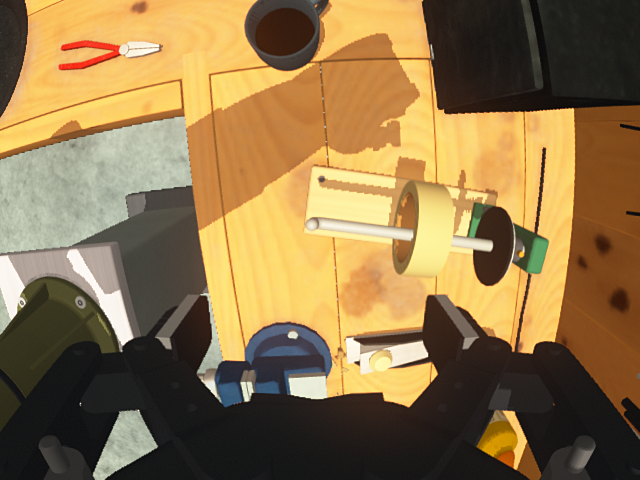

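The wrist view shows the hook from its tip at (313,225) to the pad at about (490,246). The hung roll's front rim lies near x = 398–412 and the pad at (495,245).

Run:
```python
from h import *
np.set_printoptions(precision=4,suppress=True)
c=np.load("w1.npy",allow_pickle=True).item();im=cv2.imread("pics/w1.png")
hsv=cv2.cvtColor(im,cv2.COLOR_BGR2HSV)
# arm: grey pixels
m=(hsv[...,1]<60)&(hsv[...,2]>90)
P=[]
for u in list(range(325,390,5))+list(range(455,485,5)):
    v=np.where(m[205:260,u])[0]+205
    if len(v)>4:P.append((u,np.median(v),len(v)))
print(P[::3])
W=np.array([onz("wrist",u,v,.141,c) for u,v,_ in P])
k=np.polyfit(W[:,0],W[:,1],1);print("yaw",np.degrees(np.arctan(k[0])),"y@.5",np.polyval(k,.5),"res",np.std(W[:,1]-np.polyval(k,W[:,0])))
v,u=np.where(m[205:240,295:330]);print("tip px left",u.min()+295, v[u==u.min()].mean()+205)
for q in[(307,225),(313,224)]:print("tip",onz("wrist",*q,.155,c),onz("wrist",*q,.140,c))
# hung roll outline
r=(hsv[...,0]>18)&(hsv[...,0]<32)&(hsv[...,1]>60)&(hsv[...,1]<150)&(hsv[...,2]>170)
for y in(185,190,230,265,270):
    x=np.where(r[y,385:460])[0]+385; print(y,x.min() if len(x) else 0,x.max() if len(x) else 0)
print("front bottom/top", onz("wrist",413,181,.109,c),onz("wrist",399,271,.109,c),"nearest top",onz("wrist",417,230,.159,c))
```

```text
[(325, np.float64(223.5), 10), (340, np.float64(225.5), 10), (355, np.float64(227.5), 10), (370, np.float64(229.5), 10), (385, np.float64(231.5), 10), (465, np.float64(242.0), 9), (480, np.float64(244.0), 11)]
yaw -11.692216550099223 y@.5 0.1936339335120581 res 0.0002876811929936983
tip px left 306 224.0
tip [0.4602 0.2017 0.155 ] [0.4596 0.1983 0.14  ]
tip [0.4657 0.2022 0.155 ] [0.4653 0.1988 0.14  ]
185 385 456
190 417 459
230 417 459
265 408 459
270 405 459
front bottom/top [0.571  0.2297 0.109 ] [0.5536 0.1327 0.109 ] nearest top [0.5609 0.1903 0.159 ]
```

Call:
drive_tool(steps=[[[0.0854,-0.0456,0.0086,0,0,0,0],[0.0854,-0.0456,0.0086,0,0,0,0],[0.0854,-0.0456,0.0086,0,0,0,0],[0.0854,-0.0456,0.0086,0.01,0,0,0],[0.0854,-0.0456,0.0086,0.01,0,0,0],[0.0854,-0.0456,0.0086,0.02,0,0,0],[0.0854,-0.0456,0.0086,0.02,0,0,0],[0.0854,-0.0456,0.0086,0.02,0,0,0],[0.0854,-0.0456,0.0086,0.02,0,0,0],[0.0854,0,0,0.02,0,0,0],[0.0854,0,0,0,0,0,0]]])

```text
time_s: 3.9
eef_pos: [0.5157, -0.2018, 0.205]
orientation: [-179.8, -0.1, 85.9]
wrist_force: [-0.0, 0.6, 0.4]
opening: 0.0852
grip_force: 0.0
```

Run:
```python
from h import *
c=calibration("wrist");im=read_camera("wrist");cv2.imwrite("pics/w2.png",im);np.save("w2.npy",c,allow_pickle=True);s=sense();print(s["eef_pos"],s["orientation"])
```

```text
[ 0.51635074 -0.2017559   0.20632294] [-1.79894468e+02 -5.39843760e-02  8.59270551e+01]
```

View pics/w2.png

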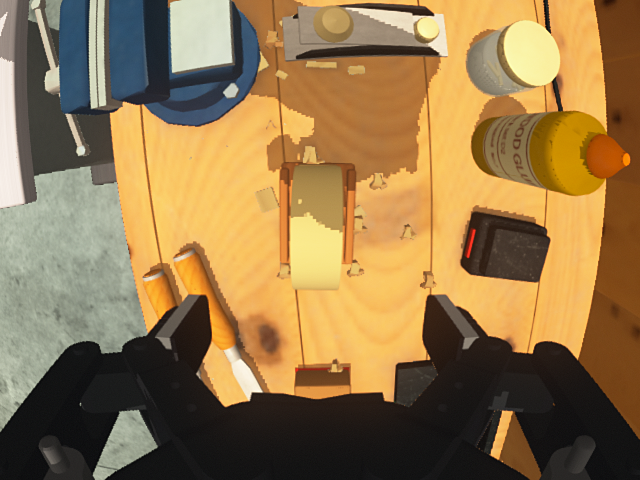

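The wrist view shows the spare roll at u 290–343 and v 163–290, between the cradle jaws and nearly aligned with the fingers.

Run:
```python
from h import *
np.set_printoptions(precision=4,suppress=True)
c=np.load("w2.npy",allow_pickle=True).item();im=cv2.imread("pics/w2.png")
hsv=cv2.cvtColor(im,cv2.COLOR_BGR2HSV)
print(hsv[240,284:350:6].tolist())
m=(hsv[...,0]>20)&(hsv[...,0]<34)
n,l,st,ce=cv2.connectedComponentsWithStats(cv2.morphologyEx(m.astype(np.uint8),cv2.MORPH_OPEN,np.ones((5,5))))
for i in range(1,n):
    if st[i,4]>1500:print(st[i],ce[i])
i=l[250,316]
A=np.radians(85.9)
for v in range(210,286,15):
    u=np.where(l[v]==i)[0]; a,b=u.min()-.5,u.max()+.5
    # height on rim depends on y; iterate with centre y=-.2045
    for e in(a,b):
        z=.117
        for _ in range(5):
            p=onz("wrist",e,v,z,c);z=.0665+np.sqrt(max(.0505**2-(p[1]+.2045)**2,0))
        print(v,e,p,end=' ')
    print()
v,u=np.where(l==i);print(u.min(),u.max(),v.min(),v.max())
print("near/far rim", *[onz("wrist",316,q,.0665,c) for q in (v.min(),)])
```

```text
[[14, 187, 235], [21, 138, 245], [25, 112, 251], [25, 111, 250], [25, 113, 250], [25, 113, 250], [25, 113, 250], [25, 114, 250], [25, 113, 250], [25, 113, 249], [12, 194, 191]]
[ 504   20   56   66 2831] [531.3712  52.5302]
[ 549  113   54   82 2808] [572.6873 154.135 ]
[ 290  214   52   73 3290] [314.1921 253.3128]Traceback (most recent call last):
  File "<stdin>", line 13, in <module>
    return umr_minimum(a, axis, None, out, keepdims, initial, where)
ValueError: zero-size array to reduction operation minimum which has no identity
```

Run:
```python
from h import *
np.set_printoptions(precision=4,suppress=True)
c=np.load("w2.npy",allow_pickle=True).item();im=cv2.imread("pics/w2.png")
hsv=cv2.cvtColor(im,cv2.COLOR_BGR2HSV)
m=(hsv[...,0]>20)&(hsv[...,0]<34)
m[:,:270]=0;m[:,360:]=0
for v in (220,235,250,265,280):
    u=np.where(m[v])[0]; out=[]
    for e in(u.min()-.5,u.max()+.5):
        z=.117
        for _ in range(6):
            p=onz("wrist",e,v,z,c);z=.0665+np.sqrt(max(.0505**2-(p[1]+.2045)**2,0))
        out.append(p)
    print(v,u.min(),u.max(),*out)
```

```text
220 291 315 [ 0.499  -0.1861  0.1135] [ 0.5161 -0.1873  0.114 ]
235 290 342 [ 0.4976 -0.196   0.1163] [ 0.5337 -0.1984  0.1166]
250 290 341 [ 0.4967 -0.2064  0.117 ] [ 0.5324 -0.209   0.1168]
265 291 356 [ 0.4962 -0.2179  0.1152] [ 0.5426 -0.2216  0.114 ]
280 291 339 [ 0.4945 -0.2314  0.1092] [ 0.5302 -0.2348  0.1069]
```

Call:
drive_tool(steps=[[[0.08,-0.0028,-0.001,0.03,0,0,0.009],[0.06,0,0,0.03,0,0,0],[0.06,0,0,0.02,0,0,0],[0.06,0,0,0.0125,0,0,0],[0.06,0,0,0,0,0,0],[0.06,0,0,0,0,0,0]]], squeeze=40)

```text
time_s: 4.7
eef_pos: [0.5161, -0.2056, 0.1157]
orientation: [179.9, 0.0, 85.4]
wrist_force: [0.7, -0.3, 0.6]
opening: 0.0602
grip_force: 0.0
```

Call:
drive_tool(steps=[[[0.036,0,-0.001,0.001,0,0,0],[0.02,0,0,0,0,0,0],[0.02,0,0,0,0,0,0],[0.02,0,0,0,0,0,0],[0.02,0,0,0,0,0,0],[0.02,0,0,0,0,0,0]]], squeeze=40)

```text
time_s: 5.45
eef_pos: [0.5142, -0.2056, 0.1135]
orientation: [180.0, -0.0, 85.3]
wrist_force: [0.1, 0.4, 1.1]
opening: 0.0201
grip_force: 0.0
```

Run:
```python
from h import *
a=read_camera("wrist");b=read_camera("scene")
cv2.imwrite("pics/w3.png",np.hstack([cv2.resize(a[130:400,180:480],(400,360)),cv2.resize(b[220:340,300:430],(390,360),interpolation=2)]))
```

```text
(no output)
```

View pics/w3.png

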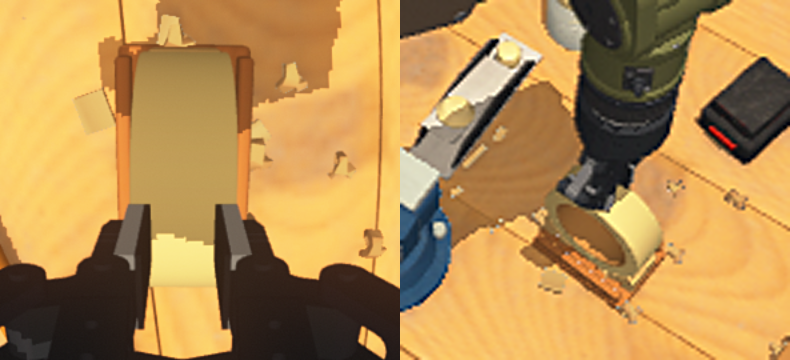

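Both views show the fingers closed to 20 mm above the roll rather than around it. The fingertip inner edges are at px (292,284) and (343,284), so the fingertips sit higher than I assumed.

Run:
```python
from h import *
print(sense()["eef_pos"])
o,d=ray("wrist",292.5,284);_,e=ray("wrist",342.7,284)
for sep in(.0201,):
    lo=[(z,np.linalg.norm(onz("wrist",292.5,284,z)-onz("wrist",342.7,284,z))) for z in np.arange(.09,.15,.004)]
    print(np.round(lo,4)); print(onz("wrist",317,284,.12))
```

```text
[ 0.51417677 -0.20554222  0.11344967]
[[0.09   0.0262]
 [0.094  0.0257]
 [0.098  0.0251]
 [0.102  0.0245]
 [0.106  0.0239]
 [0.11   0.0233]
 [0.114  0.0227]
 [0.118  0.0222]
 [0.122  0.0216]
 [0.126  0.021 ]
 [0.13   0.0204]
 [0.134  0.0198]
 [0.138  0.0193]
 [0.142  0.0187]
 [0.146  0.0181]]
[ 0.51533334 -0.19909299  0.12      ]
```

Call:
drive_tool(steps=[[[0.034,0,0,0.001,0,0,0],[0.034,0,0,0,0,0,0],[0.034,0,0,0,0,0,0]]])

```text
time_s: 5.92
eef_pos: [0.5142, -0.2055, 0.1125]
orientation: [-180.0, -0.0, 85.3]
wrist_force: [0.3, -0.6, -0.6]
opening: 0.0339
grip_force: 0.0
```

Call:
drive_tool(steps=[[[0.034,0,0,0.001,0,0,0],[0.034,0,0,0.001,0,0,0],[0.034,0,0,0,0,0,0]]])

```text
time_s: 6.3
eef_pos: [0.5141, -0.2055, 0.1104]
orientation: [-180.0, -0.0, 85.3]
wrist_force: [0.4, 0.4, -0.5]
opening: 0.0337
grip_force: 0.0
```

Call:
drive_tool(steps=[[[0.034,0,0,0.001,0,0,0],[0.034,0,0,0.001,0,0,0],[0.034,0,0,0,0,0,0]]])

```text
time_s: 6.68
eef_pos: [0.5141, -0.2055, 0.1084]
orientation: [-180.0, -0.0, 85.3]
wrist_force: [0.4, -0.2, 0.5]
opening: 0.0339
grip_force: 0.0
```

Call:
drive_tool(steps=[[[0.034,0,0,0.001,0,0,0],[0.034,0,0,0,0,0,0],[0.034,0,0,0,0,0,0]]])

```text
time_s: 7.05
eef_pos: [0.5142, -0.2055, 0.1075]
orientation: [-180.0, -0.0, 85.3]
wrist_force: [-0.8, 0.2, 0.9]
opening: 0.0343
grip_force: 0.0
```

Call:
drive_tool(steps=[[[0.034,0,0,0.001,0,0,0],[0.034,0,0,0.001,0,0,0],[0.034,0,0,0,0,0,0]]])

```text
time_s: 7.42
eef_pos: [0.5141, -0.2055, 0.1054]
orientation: [-180.0, -0.0, 85.3]
wrist_force: [-0.8, 0.6, -0.3]
opening: 0.0337
grip_force: 0.0
```

Run:
```python
from h import *
a=read_camera("wrist")
cv2.imwrite("pics/w4.png",cv2.resize(a[160:400,200:440],(600,600),interpolation=2))
```

```text
(no output)
```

View pics/w4.png

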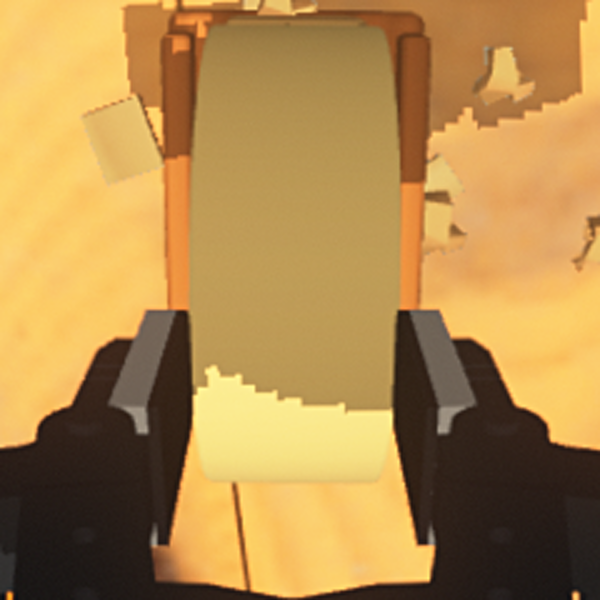

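The fingertip inner edges at crop (188,310) and (400,310) show the fingers still above the roll at a 34 mm gap. I'll keep feeling downward.

Call:
drive_tool(steps=[[[0.034,0,0,0.001,0,0,0],[0.034,0,0,0.001,0,0,0],[0.034,0,0,0,0,0,0]]])

```text
time_s: 7.85
eef_pos: [0.5141, -0.2055, 0.1034]
orientation: [-180.0, -0.0, 85.3]
wrist_force: [0.4, 0.7, 0.3]
opening: 0.0341
grip_force: 0.0
```

Call:
drive_tool(steps=[[[0.034,0,0,0.001,0,0,0],[0.034,0,0,0,0,0,0],[0.034,0,0,0,0,0,0]]])

```text
time_s: 8.22
eef_pos: [0.5142, -0.2055, 0.1025]
orientation: [-180.0, 0.0, 85.3]
wrist_force: [-1.0, -0.6, -0.2]
opening: 0.0342
grip_force: 0.0
```

Call:
drive_tool(steps=[[[0.034,0,0,0.001,0,0,0],[0.034,0,0,0,0,0,0],[0.034,0,0,0,0,0,0]]])

```text
time_s: 8.6
eef_pos: [0.5143, -0.2056, 0.1016]
orientation: [180.0, 0.0, 85.3]
wrist_force: [0.3, -0.0, 0.7]
opening: 0.0335
grip_force: 0.3
```

Call:
drive_tool(steps=[[[0.06,0,0,-0.002,0,0,0],[0.06,0,0,0,0,0,0],[0.06,0,0,0.002,0,0,0],[0.06,0,0,0.003,0,0,0],[0.06,0,0,0.003,0,0,0],[0.03,0,0,0,0,0,0],[0.03,0,0,0,0,0,0],[0.03,0,0,0,0,0,0],[0.03,0,0,0,0,0,0]]], squeeze=30)

```text
time_s: 9.72
eef_pos: [0.5141, -0.2055, 0.0955]
orientation: [-180.0, -0.0, 85.3]
wrist_force: [0.6, 0.3, -0.0]
opening: 0.0347
grip_force: 30.1
```

Call:
drive_tool(steps=[[[0.05,0,0,0,0,0,0],[0.05,0,0,0.0015,0,0,0],[0.03,0,0,0,0,0,0],[0.03,0,0,0,0,0,0],[0.03,0,0,0,0,0,0],[0.03,0,0,-0.005,0,0,0],[0.03,0,0,-0.005,0,0,0],[0.03,0,0,0,0,0,0]]], squeeze=45)

```text
time_s: 10.72
eef_pos: [0.5146, -0.2057, 0.1045]
orientation: [180.0, 0.0, 85.3]
wrist_force: [0.3, -1.1, -1.7]
opening: 0.034
grip_force: 45.1
```

Call:
drive_tool(steps=[[[0.03,0,0,-0.03,0,0,0],[0.03,0,0,-0.045,0,0,0],[0.03,0,0,-0.045,0,0,0],[0.03,0,0,-0.045,0,0,0.061],[0.03,0,0,-0.04,0,0,0.061],[0.03,0,0,0,0,0,0],[0.03,0,0,0,0,0,0]]])

```text
time_s: 11.6
eef_pos: [0.5139, -0.2054, 0.308]
orientation: [-179.9, -0.0, 78.4]
wrist_force: [0.7, 0.5, -1.9]
opening: 0.0342
grip_force: 45.4
```

Call:
drive_tool(steps=[[[0.03,0.02,-0.009,0,0,0,0],[0.03,0.0388,-0.0182,0,0,0,0],[0.03,0.0388,-0.0182,0,0,0,0],[0.03,0.0388,-0.0182,0,0,0,0],[0.03,0.0388,-0.0182,0,0,0,0],[0.03,0.0388,-0.0182,0,0,0,0],[0.03,0.0388,-0.0182,0,0,0,0],[0.03,0.0388,-0.0182,0,0,0,0],[0.03,0.0388,-0.0182,0,0,0,0],[0.03,0.0388,-0.0182,0,0,0,0],[0.03,0.0187,-0.0092,0,0,0,0],[0.03,0,0,0,0,0,0]]])

```text
time_s: 13.1
eef_pos: [0.4124, 0.2123, 0.3077]
orientation: [-179.9, 0.1, 78.6]
wrist_force: [0.4, -0.1, -2.5]
opening: 0.0344
grip_force: 45.5
```

Call:
drive_tool(steps=[[[0.03,0,0,0.04,0,0,0],[0.03,0,0,0.04,0,0,0],[0.03,0,0,0.04,0,0,0],[0.03,0,0,0.02,0,0,0],[0.03,0,0,0.0107,0,0,0],[0.03,0,0,0,0,0,0],[0.03,0,0,0,0,0,0]]])

```text
time_s: 13.98
eef_pos: [0.4149, 0.2113, 0.1592]
orientation: [179.9, -0.0, 78.3]
wrist_force: [0.3, 1.1, -1.6]
opening: 0.0342
grip_force: 45.5
```

Run:
```python
from h import *
a=read_camera("wrist");b=read_camera("scene")
cv2.imwrite("pics/w5.png",np.hstack([cv2.resize(a[160:400,200:460],(390,360),interpolation=2),cv2.resize(b[140:260,180:310],(390,360),interpolation=2)]))
s=sense();print(s["eef_pos"],s["orientation"])
```

```text
[0.41504939 0.21143892 0.15928951] [ 1.79918407e+02 -6.25650490e-02  7.83438274e+01]
```

View pics/w5.png

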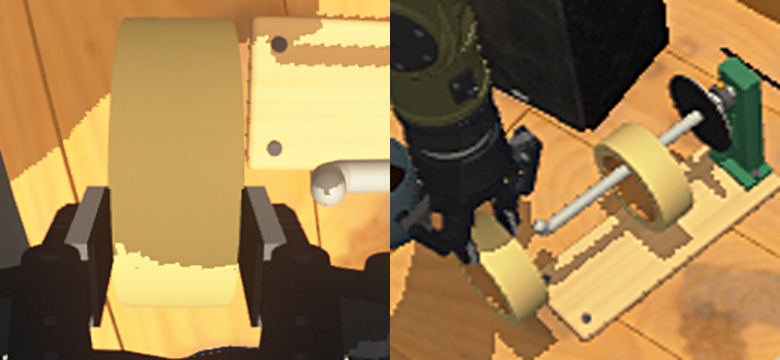

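The left half shows the roll held square to the fingers with the hook tip ahead of it. In the scene half, the roll sits in front of the hook tip and hangs plumb. I'll thread it on now.

Call:
drive_tool(steps=[[[0.03,0,0.01,0,0,0,0],[0.03,0,0.015,0,0,0,0],[0.03,0,0.015,0,0,0,0],[0.03,0,0.015,0,0,0,0],[0.03,0,0.015,0,0,0,0],[0.03,0,0.015,0,0,0,0],[0.03,0,0.01,0,0,0,0],[0.03,0,0.003,0,0,0,0],[0.03,0,0,0,0,0,0],[0.03,0,0,0,0,0,0]]])

```text
time_s: 15.32
eef_pos: [0.5098, 0.1914, 0.1583]
orientation: [-180.0, 0.0, 78.4]
wrist_force: [0.2, 0.4, -1.2]
opening: 0.0344
grip_force: 45.5
```

Call:
drive_tool(steps=[[[0.03,0,0,0.006,0,0,0],[0.03,0,0,0.006,0,0,0],[0.03,0,0,0.004,0,0,0],[0.03,0,0,0.002,0,0,0],[0.03,0,0,0,0,0,0],[0.03,0,0,0,0,0,0]]])

```text
time_s: 16.08
eef_pos: [0.5105, 0.1914, 0.1405]
orientation: [180.0, -0.0, 78.3]
wrist_force: [0.3, -0.3, -2.1]
opening: 0.0342
grip_force: 45.5
```

Call:
drive_tool(steps=[[[0.03,0,0,0.001,0,0,0],[0.03,0,0,0,0,0,0],[0.03,0,0,0,0,0,0]]])

```text
time_s: 16.45
eef_pos: [0.5103, 0.1913, 0.1393]
orientation: [180.0, -0.0, 78.3]
wrist_force: [-0.6, -0.2, -1.9]
opening: 0.0344
grip_force: 45.5
```

Call:
drive_tool(steps=[[[0.03,0,0,0.001,0,0,0],[0.03,0,0,0,0,0,0],[0.03,0,0,0,0,0,0]]])

```text
time_s: 16.82
eef_pos: [0.5103, 0.1913, 0.1383]
orientation: [-180.0, 0.0, 78.3]
wrist_force: [0.2, -0.8, -1.2]
opening: 0.0342
grip_force: 45.5
```

Call:
drive_tool(steps=[[[0.03,0,0,0.001,0,0,0],[0.03,0,0,0,0,0,0],[0.03,0,0,0,0,0,0]]])

```text
time_s: 17.2
eef_pos: [0.5104, 0.1914, 0.1375]
orientation: [180.0, -0.0, 78.3]
wrist_force: [-0.2, 0.4, 1.2]
opening: 0.0343
grip_force: 45.7
```

Call:
drive_tool(steps=[[[0.03,0,0,0.0007,0,0,0],[0.03,0,0,0,0,0,0],[0.03,0,0,0,0,0,0]]])

```text
time_s: 17.58
eef_pos: [0.5105, 0.1914, 0.1373]
orientation: [180.0, -0.0, 78.3]
wrist_force: [-1.5, -0.7, 6.0]
opening: 0.0341
grip_force: 46.2
```

Call:
drive_tool(steps=[[[0.034,0,0,-0.001,0,0,0],[0.046,0,0,0,0,0,0],[0.046,0,0,0,0,0,0],[0.046,0,0,-0.002,0,0,0],[0.046,0,0,-0.01,0,0,0],[0.046,0,0,-0.03,0,0,0],[0.046,0,0,-0.04,0,0,0],[0.046,0,0,-0.04,0,0,0],[0.046,0,0,0,0,0,0],[0.046,0,0,0,0,0,0]]])

```text
time_s: 18.82
eef_pos: [0.5103, 0.1913, 0.2597]
orientation: [180.0, -0.0, 78.3]
wrist_force: [-0.5, 0.2, -0.5]
opening: 0.0461
grip_force: 0.0
```

Run:
```python
from h import *
c=calibration("wrist");np.save("w6.npy",c,allow_pickle=True)
a=read_camera("wrist");cv2.imwrite("pics/w6.png",a)
s=sense();print(s["eef_pos"],s["orientation"])
```

```text
[0.50984844 0.19115034 0.25894474] [-1.79949475e+02  3.45363088e-02  7.83431789e+01]
```

View pics/w6.png

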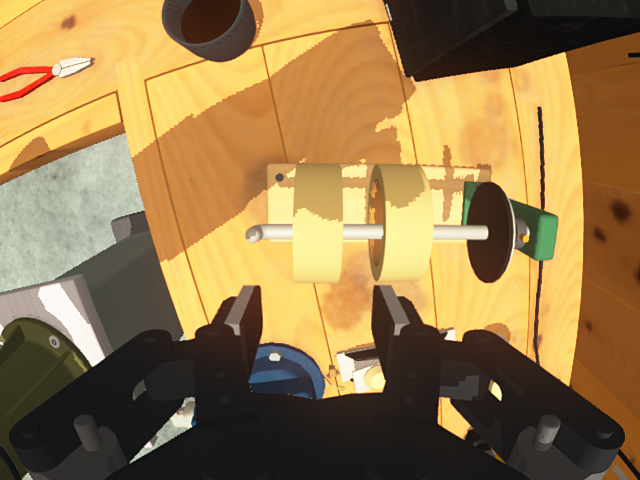

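The spare hangs freely in front of the other roll. It spans u 294–342, the hung roll's front face is at about u = 385, and the arm meets the pad at u≈487, v = 233.

Run:
```python
from h import *
c=np.load("w6.npy",allow_pickle=True).item()
d=np.array([np.cos(np.radians(-11.7)),np.sin(np.radians(-11.7)),0])
t=np.array([.464,.201,0])
for n,u,v,z in[("tip",249,234,.15),("spare front top",294,233,.159),("spare rear top",342,233,.159),("hung front arm",386,233,.143),("hung front top",387,233,.159),("hung rear",433,233,.159),("pad",487,233,.145)]:
    p=onz("wrist",u,v,z,c);print(n,p.round(4),"s",round((p-t)@d,4),"lat",round(float(np.cross(d,p-t)[2]),4))
```

```text
tip [0.4611 0.2014 0.15  ] s -0.0029 lat -0.0002
spare front top [0.4954 0.1973 0.159 ] s 0.0315 lat 0.0028
spare rear top [0.529  0.1904 0.159 ] s 0.0658 lat 0.0028
hung front arm [0.5626 0.1794 0.143 ] s 0.1009 lat -0.0011
hung front top [0.561  0.1838 0.159 ] s 0.0985 lat 0.0028
hung rear [0.5954 0.1768 0.159 ] s 0.1336 lat 0.003
pad [0.6458 0.1631 0.145 ] s 0.1857 lat -0.0002
```

Call:
drive_tool(steps=[[[0.036,0,-0.018,0,0,0,-0.1745],[0.036,0,-0.018,0,0,0,-0.1745],[0.036,0,0,0,0,0,-0.1745],[0.036,0,0,0,0,0,-0.1745],[0.036,0,0,0,0,0,-0.1745],[0.036,0,0,0,0,0,-0.1745],[0.036,0,0,0,0,0,-0.1745],[0.036,0,0,0,0,0,-0.1745],[0.036,0,0,0,0,0,-0.1745],[0.036,0,0,0,0,-0.1745,0],[0.036,0,0,0,0,-0.1745,0],[0.036,0,0,0,0,0,0]]], squeeze=40)

```text
time_s: 20.38
eef_pos: [0.4697, 0.1943, 0.256]
orientation: [-179.8, 19.7, 168.6]
wrist_force: [0.9, 0.2, 0.5]
opening: 0.0362
grip_force: 0.0
```

Run:
```python
from h import *
from scipy.spatial.transform import Rotation as Q
s=sense();print(s["eef_pos"],s["orientation"],s["joint_positions"].round(1))
R=Q.from_euler("xyz",s["orientation"],degrees=True).as_matrix();print(R.round(3))
# world move to (.4748,.1988,.15) in tool axes
g=np.array([.4748,.1988,.150])-s["eef_pos"];print("tool shift",(R.T@g).round(4))
d=np.array([np.cos(np.radians(-11.7)),np.sin(np.radians(-11.7)),0])
print("unit d in tool",(R.T@d).round(4),"unit down",(R.T@[0,0,-1]).round(4))
```

```text
[0.46973268 0.19432182 0.25596868] [-179.76825331   19.7495764   168.58848568] [ 31.6  -5.9 -27.6  53.7 -13.5  41.3]
[[-0.923  0.199  0.33 ]
 [ 0.186  0.98  -0.071]
 [-0.338 -0.004 -0.941]]
tool shift [0.032  0.0058 0.1011]
unit d in tool [-0.9412 -0.0037  0.3379] unit down [0.3379 0.0038 0.9412]
```

Call:
drive_tool(steps=[[[0.036,0.008,0.0015,0.0253,0,0,0],[0.036,0.008,0.0015,0.0253,0,0,0],[0.036,0.008,0.0014,0.0253,0,0,0],[0.036,0.008,0.0014,0.0252,0,0,0],[0.036,0,0,0,0,0,0],[0.036,0,0,0,0,0,0]]])

```text
time_s: 21.12
eef_pos: [0.4813, 0.2005, 0.1545]
orientation: [180.0, 20.0, 168.3]
wrist_force: [1.1, 0.4, -0.2]
opening: 0.0358
grip_force: 0.0
```

Run:
```python
from h import *
a=read_camera("wrist");b=read_camera("scene")
cv2.imwrite("pics/w7.png",np.hstack([cv2.resize(a[100:400,170:470],(400,400),interpolation=2),cv2.resize(b[140:260,190:310],(400,400),interpolation=2)]))
```

```text
(no output)
```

View pics/w7.png

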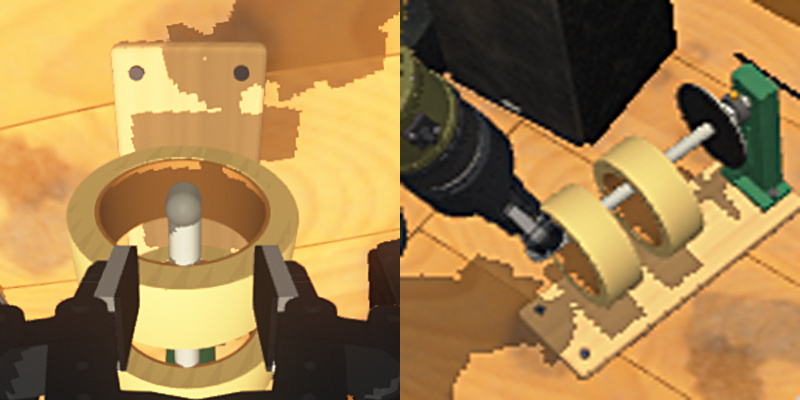

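The left half shows the fingers astride the arm but about 3 mm off-centre (gap middle at 195, arm at 186). That agrees with the measured TCP, so I'll correct it while descending.

Call:
drive_tool(steps=[[[0.036,0.0056,-0.003,-0.002,0,0,0],[0.036,0.004,0,0.011,0,0,0],[0.036,0.004,0,0.011,0,0,0],[0.036,0.0037,0,0.0105,0,0,0],[0.036,0,0,0,0,0,0],[0.036,0,0,0,0,0,0]]])

```text
time_s: 21.98
eef_pos: [0.474, 0.1985, 0.119]
orientation: [-180.0, 20.0, 168.3]
wrist_force: [0.0, 0.0, 0.3]
opening: 0.0355
grip_force: 0.0
```

Call:
drive_tool(steps=[[[0.036,-0.0047,0,0.0017,0,0,0],[0.036,-0.0047,0,0.0017,0,0,0],[0.036,-0.0047,0,0.0017,0,0,0],[0.036,-0.0047,0,0.0017,0,0,0],[0.036,-0.0047,0,0.0017,0,0,0],[0.036,-0.0047,0,0.0017,0,0,0],[0.036,-0.0047,0,0.0017,0,0,0],[0.036,-0.0047,0,0.0017,0,0,0]]])

```text
time_s: 22.98
eef_pos: [0.5134, 0.1903, 0.1191]
orientation: [-180.0, 20.0, 168.3]
wrist_force: [-1.5, -0.5, 0.7]
opening: 0.0359
grip_force: 0.6
```

Call:
drive_tool(steps=[[[0.036,-0.0047,0,0.0017,0,0,0],[0.036,-0.0047,0,0.0017,0,0,0],[0.036,-0.0047,0,0.0017,0,0,0],[0.036,-0.0047,0,0.0017,0,0,0]]])

```text
time_s: 23.48
eef_pos: [0.5329, 0.1863, 0.1191]
orientation: [-180.0, 20.0, 168.3]
wrist_force: [-2.0, -0.7, -0.4]
opening: 0.0363
grip_force: 0.8
```

Call:
drive_tool(steps=[[[0.036,-0.0047,0,0.0017,0,0,0],[0.036,-0.0047,0,0.0017,0,0,0],[0.036,-0.0028,0,0.001,0,0,0],[0.036,0,0,0,0,0,0]]])

```text
time_s: 23.98
eef_pos: [0.5459, 0.1837, 0.1195]
orientation: [180.0, 20.0, 168.3]
wrist_force: [0.1, 0.4, -0.9]
opening: 0.0365
grip_force: 0.0
```

Call:
drive_tool(steps=[[[0.036,-0.0028,0,0.001,0,0,0],[0.036,-0.0028,0,0.001,0,0,0],[0.036,-0.0028,0,0.001,0,0,0]]])

```text
time_s: 24.35
eef_pos: [0.5542, 0.182, 0.1193]
orientation: [180.0, 20.0, 168.3]
wrist_force: [-2.1, 0.9, 0.2]
opening: 0.036
grip_force: 1.0
```

Call:
drive_tool(steps=[[[0.036,-0.0019,0,0.0007,0,0,0],[0.036,-0.0019,0,0.0007,0,0,0]]])

```text
time_s: 24.6
eef_pos: [0.5582, 0.1812, 0.1193]
orientation: [180.0, 20.0, 168.3]
wrist_force: [-2.1, 0.8, -0.5]
opening: 0.036
grip_force: 1.1
```

Call:
drive_tool(steps=[[[0.036,-0.0019,0,0.0007,0,0,0],[0.036,-0.0019,0,0.0007,0,0,0]]])

```text
time_s: 24.85
eef_pos: [0.5622, 0.1803, 0.1193]
orientation: [180.0, 20.0, 168.3]
wrist_force: [-2.3, -0.1, 1.8]
opening: 0.036
grip_force: 1.1
```

Call:
drive_tool(steps=[[[0.036,-0.0019,0,0.0007,0,0,0]]])

```text
time_s: 24.98
eef_pos: [0.5642, 0.1799, 0.1193]
orientation: [180.0, 20.0, 168.3]
wrist_force: [-2.8, 0.8, 1.1]
opening: 0.036
grip_force: 1.2
```

Call:
drive_tool(steps=[[[0.036,-0.0014,0,0.0005,0,0,0],[0.036,-0.0014,0,0.0005,0,0,0]]])

```text
time_s: 25.22
eef_pos: [0.567, 0.1793, 0.1193]
orientation: [180.0, 20.0, 168.3]
wrist_force: [-2.7, 0.5, 1.2]
opening: 0.0359
grip_force: 1.2
```

Call:
drive_tool(steps=[[[0.036,-0.0014,0,0.0005,0,0,0]]])

```text
time_s: 25.35
eef_pos: [0.5685, 0.179, 0.1193]
orientation: [180.0, 20.0, 168.3]
wrist_force: [-2.8, 1.3, 0.7]
opening: 0.0359
grip_force: 1.1
```

Call:
drive_tool(steps=[[[0.036,-0.0014,0,0.0005,0,0,0]]])

```text
time_s: 25.48
eef_pos: [0.5699, 0.1787, 0.1193]
orientation: [180.0, 20.0, 168.3]
wrist_force: [-2.2, 0.2, 1.3]
opening: 0.0362
grip_force: 1.1
```

Call:
drive_tool(steps=[[[0.036,-0.0009,0,0.0003,0,0,0]]])

```text
time_s: 25.6
eef_pos: [0.5709, 0.1785, 0.1193]
orientation: [-180.0, 20.0, 168.3]
wrist_force: [-3.2, 0.1, 1.4]
opening: 0.0362
grip_force: 1.1
```

Call:
drive_tool(steps=[[[0.036,-0.0014,0,0.0005,0,0,0]]])

```text
time_s: 25.72
eef_pos: [0.5721, 0.1783, 0.1192]
orientation: [180.0, 20.0, 168.3]
wrist_force: [-3.2, 2.0, 2.2]
opening: 0.0361
grip_force: 2.1
```

Call:
drive_tool(steps=[[[0.036,-0.0014,0,0.0005,0,0,0]]])

```text
time_s: 25.85
eef_pos: [0.573, 0.1782, 0.119]
orientation: [180.0, 19.9, 168.4]
wrist_force: [-8.6, 2.5, 5.0]
opening: 0.0358
grip_force: 4.2
```

Call:
drive_tool(steps=[[[0.036,-0.0014,0,0.0005,0,0,0]]])

```text
time_s: 25.98
eef_pos: [0.5737, 0.1781, 0.1189]
orientation: [180.0, 19.8, 168.4]
wrist_force: [-12.1, 2.7, 7.5]
opening: 0.0363
grip_force: 6.3
```

Call:
drive_tool(steps=[[[0.036,0.0008,0,-0.0003,0,0,0]]])

```text
time_s: 26.1
eef_pos: [0.5735, 0.178, 0.1192]
orientation: [180.0, 19.9, 168.4]
wrist_force: [-4.1, 1.2, 2.1]
opening: 0.0358
grip_force: 2.4
```

Call:
drive_tool(steps=[[[0.036,0,0,0,0,0,0],[0.036,0,0,0,0,0,0]]])

```text
time_s: 26.35
eef_pos: [0.5736, 0.178, 0.1191]
orientation: [180.0, 19.9, 168.4]
wrist_force: [-6.0, 2.4, 3.5]
opening: 0.036
grip_force: 3.1
```

Call:
drive_tool(steps=[[[0.036,-0.0005,0,0.0002,0,0,0],[0.036,0,0,0,0,0,0],[0.036,0,0,0,0,0,0]]])

```text
time_s: 26.72
eef_pos: [0.5737, 0.178, 0.1191]
orientation: [180.0, 19.9, 168.4]
wrist_force: [-8.7, 2.0, 6.2]
opening: 0.0358
grip_force: 4.2
```

Call:
drive_tool(steps=[[[0.036,0,0,0,0,0,0],[0.036,0,0,0,0,0,0]]])

```text
time_s: 26.98
eef_pos: [0.5737, 0.178, 0.119]
orientation: [180.0, 19.9, 168.4]
wrist_force: [-7.9, 1.0, 5.9]
opening: 0.036
grip_force: 4.2
```

Call:
drive_tool(steps=[[[0.036,0.001,0,-0.0003,0,0,0],[0.036,0.001,0,-0.0003,0,0,0],[0.036,0.0019,0,-0.0007,0,0,0],[0.036,0.0047,0,-0.0017,0,0,0],[0.036,0.0094,0,-0.0034,0,0,0],[0.036,0.0141,0,-0.0051,0,0,0],[0.036,0,0,0,0,0,0],[0.036,-0.01,0,-0.028,0,0,0],[0.036,-0.015,0,-0.042,0,0,0],[0.036,-0.01,0,-0.03,0,0,0],[0.036,0,0,0,0,0,0],[0.036,0,0,0,0,0,0]]])

```text
time_s: 28.48
eef_pos: [0.5398, 0.1847, 0.2244]
orientation: [-180.0, 20.0, 168.3]
wrist_force: [0.4, -0.3, -1.0]
opening: 0.036
grip_force: 0.0
```

Run:
```python
from h import *
b=read_camera("scene");t=read_camera("top")
cv2.imwrite("pics/end.png",np.hstack([cv2.resize(b[140:260,190:310],(390,390),interpolation=2),cv2.resize(t[175:295,210:330],(390,390),interpolation=2)]))
s=sense();print(s["eef_pos"],s["wrist_force"],s["time_s"])
```

```text
[0.53927993 0.18439949 0.2234685 ] [ 0.17626593  0.52303502 -0.01400503] 28.575
```

View pics/end.png

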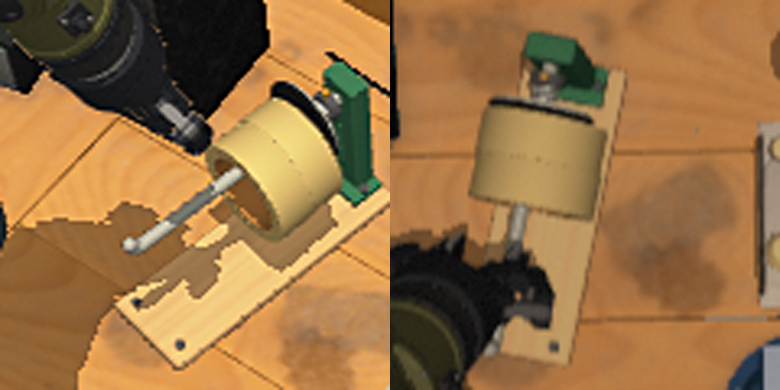

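Both views show the two rolls side by side against the pad (seam at about (545,155) in the right half), with the gripper clear above. I'm handing the job in.

```bash
python3 -c "
from plant import *
print(hand_in())"
```

```text
the job is handed in; nothing more can be done
None
```

The spare roll is on the hook and both rolls sit touching against the sprung pad; I held them there at about 8.5 N on the wrist sensor (brief peak about 12.4 N), backed the gripper off clear and handed the job in at about 29 s, with no verdict returned.

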